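# Put the tall battery pack on charge past the sprung dust flap

### The job

Put the taller of the two cordless-tool battery packs on charge. Push it, upright, down past the sprung dust flap in the top of the charger, keeping hold of it until its top is level with the charger's top or lower; then let it go, make sure that it has gone fully home on the bay's floor, and come out so that the flap springs shut over it. Then press the start button beside the flap. Leave the shorter pack where it is.

Things in the scene. Friction and masses are not known exactly. Their poses are not given: they have to be found in the camera images.
- pack: The taller battery pack: a black upright block 30 mm thick (its x axis), 62 mm wide (y) and 90 mm tall (z), edges rounded 4 mm, about 0.3 to 0.55 kg, loose, standing on the bench. Origin at the centre of its underside. It may go in either way round (turned by half a turn).
- small_pack: The shorter battery pack, 30 x 46 x 56 mm tall, same black plastic, standing on the bench; a bystander, not to be moved. Origin at the centre of its underside.
- charger: Grey battery charger fixed to the bench, 153 mm tall, 192 mm wide (y), from x = -40 to 102 mm. Origin on the bench under the bay's centre; x runs from its front face to the flap's hinge, z up. In its flat top is the bay's mouth, x from -20 to +27 mm, y from -86 to +86 mm, closed by the flap. A console 80 mm wide and 100 mm high adjoins the -y side.
- bay_floor (a point): Centre of the bay's floor, 12 mm above the bench, 141 mm below the charger's top; the pack's underside rests here, its 62 mm width along charger y. Axes as charger. Up to 63 mm above the floor, guides narrow the bay to x from -20 to +19 mm and y from -35 to +35 mm; above them it is as wide as the mouth. Fully home, the pack's top is 51 mm below the charger's top.
- flap_edge (a point): Middle of the free edge of the flap: a steel plate 46 mm (x) by 168 mm (y), 4 mm thick, flush with the charger's top when shut. It is hinged along y on the mouth's far side, at charger x = +27 mm, 153 mm above the bench, and swings down into the bay; the free edge is then at x = -19 mm. Hanging open it leans on the item from the hinge side.
- flap (a joint): Flap angle in rad: 0 shut and level, grows as it is pushed down into the bay, stops at 1.5 (hanging). A spring shuts it (0.04 N m when shut, 0.11 N m when hanging): about 1 N at its edge opens it, and hanging it presses on the pack with some 2 to 3 N. A pack let go inside usually slides home by itself; one that hangs on the flap can be pushed down.
- start_top (a point): Centre of the top face of the round white start button (32 mm across) in a black housing on top of the console, 20 mm to the front and 136 mm to -y from the bay's centre. Pressed downwards.
- start (a joint): Travel of the start button in m: 0 released, 0.006 fully down (about 5 N); springs back.

How it is judged:
By the outcome, as a careful person would: the job done as asked, in the order asked, and still so for the second after the job is handed in, with the robot touching nothing.
It also fails if it takes over 64 s, if anything falls off the work surface, if the arm or the gripper's body presses on something with over 40 N, if the wrist force passes 120 N, or if a joint passes its speed limit or range.

### The arm

A 6-joint arm with a two-finger parallel gripper is mounted at the origin on the work surface. World frame = base frame: x ahead of the robot, y to its left, z up, the work surface at z = 0. Lengths are in m, angles in degrees, forces in N, time in s.
With the tool pointing down it reaches from about 0.4 to 0.825 m from the base axis. Payload 7 kg.
Tool frame: the origin (TCP) lies at the centre of the arm's flange, where the gripper is bolted on; the fingertips stand 178 mm ahead of it and the grasp point (between the pads) lies 159 mm ahead of it (tip_reach is the distance from the TCP to the fingertips, in m); z points along the fingers, y is the line along which they close (so a half turn about z gives the same grasp; the last joint's range is limited). The gripper opens to 88 mm and grips with 3 to 60 N. Pads are 19 mm wide; open, the fingers measure 130 mm over their backs; the gripper's body (78 mm by 193 mm) begins 47 mm behind the grasp point.
Start: joints at [-51.56, 20.546, 0.682, 0, -70.136, -16.507], TCP at [0.252, -0.626, 0.405] pointing down, gripper open.
Joint ranges: [-176.03, 176.03], [-82.01, 121.73], [-58.28, 71.71], [-173.87, 95.51], [-174.79, -0.11], [-173.66, 173.66]. Speed limits (degrees/s): [136.94, 136.94, 172.46, 180, 180, 180].

### API

Orientations are given as [roll, pitch, yaw] about the fixed x, y, z axes, in that order (R = Rz(yaw) Ry(pitch) Rx(roll)).
In Python, from plant import * gives the robot as it stands.
- The arm moves only by the shell command python3 -m handwheel 'ROWS'. ROWS is JSON, a list of rows, each a list of 7 numbers: the opening, from -1 (shut) to 1 (fully open), then the shift along the tool's x, y, z as a fraction of full scale, then the turn, a rotation vector about the tool's x, y, z as a fraction of full scale. A call has 1 to 5 rows; each row shifts and turns the commanded pose from where the row before left it, along the tool's axes as they then stand; what a row does not reach is not made up. Full scale, the value 1, is 0.025 m for a shift and 6 degrees for a turn. A row lasts 1/8 s, in which the tool goes at most 62.5 mm and 10.7 degrees, less where a joint would pass 70% of its speed; a pose out of reach is approached as far as the arm can. A call with a number of a shift or a turn outside -1 to 1 is refused whole. A call with a gripper value outside its range is refused whole. The fingers move at their own pace and stop on an object; the grip force is fixed at half the most. Time passes only in rows, so rows that do not move let the fingers close. It gives the time, the measured TCP pose, the force, the opening and the grip force at its end, in the units of the state.
- get_obs(): the state, without advancing time (a new reading comes with each control period).
- snapshot(name): name is "scene" or "top"; returns a dict with "color" (400x640x3 uint8, red, green, blue), "fx", "fy", "cx", "cy" (pixels), "k1" (the pictures are not rectified: a ray, as slopes to the right and down, at radius r is drawn at 1 + k1 r^2 times it, then the intrinsics apply), "R" (3x3) and "t" (3): a world point X has camera coordinates R X + t. Camera axes: x right, y down, z forward; pixel columns grow to the right and rows downward; lengths in m; the calibration is good to about 2 mm. A picture is of the moment at which its call begins. There is no depth.
- close_job(): hands the job in; it is judged then, once.
The state is a dict: "clock": time; "joint_pos": joint angles; "qvel": joint speeds; "tau": joint torques, N m; "tool_pos": TCP position; "orientation": TCP orientation; "force": force on the tool from outside, world axes, zero at the start; "moment": the same for the moment, N m; "opening": finger opening in m; "gripper_force": force on a finger pad.
Only numpy, scipy, OpenCV 4.12 (cv2) and the standard library are available. Lean on these libraries where they do the work, as an engineer would, in place of code of your own. Each camera call takes 0.05 s, during which the arm holds its last target. There are 200 camera calls.

## Working session

There is one attempt and no reset: what is moved stays moved. The work goes in short steps, Python scripts to look and compute and a shell command to move; the robot and the scene stay as the last step left them, time stands still between calls to the robot, and variables do not carry over. Pictures are saved under pics/ and viewed, at most 10 in all, crops included, and the job is handed in when it is done.

```bash
mkdir -p pics; ls; python3 - <<'E'
from plant import *
import cv2, json
o=get_obs(); print(o)
for n in("scene","top"):
    s=snapshot(n); cv2.imwrite(f"pics/{n}0.png",cv2.cvtColor(s["color"],cv2.COLOR_RGB2BGR))
    print(n,{k:(v.tolist() if hasattr(v,'tolist') else v) for k,v in s.items() if k!="color"})
E
```

```text
pics
{'clock': 0.0, 'joint_pos': array([-5.15589923e+01,  2.05905600e+01,  6.33929288e-01, -2.03288135e-02,
       -7.01372855e+01, -1.65079891e+01]), 'qvel': array([-0.07280093, -0.09513016, -0.01654137, -0.03577069,  0.09120375,
        0.02628073]), 'tau': array([-4.03969289e-04, -5.82724893e+01,  2.93044960e+01,  6.99740231e+00,
        6.80366720e-03, -1.69117775e-04]), 'tool_pos': array([ 0.25206163, -0.62595282,  0.40373286]), 'orientation': array([ 1.79904524e+02, -8.36605825e-03, -1.58073897e+02]), 'force': array([0.00672718, 0.09316451, 0.42417603]), 'moment': array([-0.03523586, -0.02057016, -0.00345893]), 'gripper_force': 0.0, 'opening': 0.08767192514617007}
scene {'fx': 457.10589110272497, 'fy': 457.10589110272497, 'cx': 312.82026185368176, 'cy': 197.29173932024597, 'k1': -0.03851438054606283, 'R': [[-0.9432569877434193, -0.33205119096721014, 0.002874308694017816], [-0.2687042922229559, 0.7581647352701913, -0.5941247659655683], [0.19510063663189706, -0.5611846761717021, -0.8043677646548814]], 't': [0.5138574743075923, 0.19892773430538885, 1.0872718078887458]}
top {'fx': 454.82787937397416, 'fy': 454.82787937397416, 'cx': 313.833015309204, 'cy': 198.0504381397284, 'k1': 0.03166214909678575, 'R': [[-0.022396713290542943, -0.9997273703499495, -0.00660092470460464], [-0.9810364821854517, 0.02324850621684078, -0.19242382279717657], [0.19252482399673793, 0.002166086761917768, -0.9812897126807988]], 't': [0.04565770279987198, 0.5446041946108696, 1.0498289755399168]}
```

View pics/scene0.png

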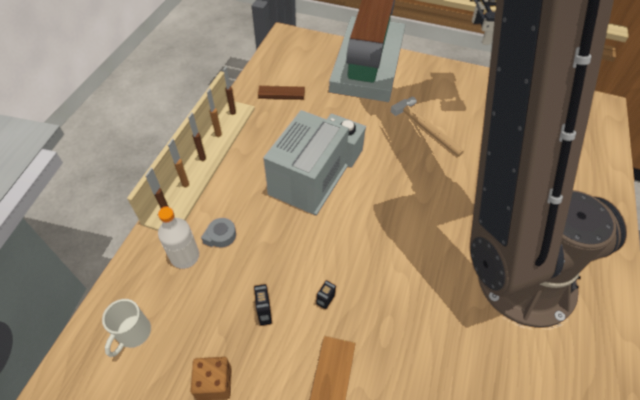

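View pics/top0.png

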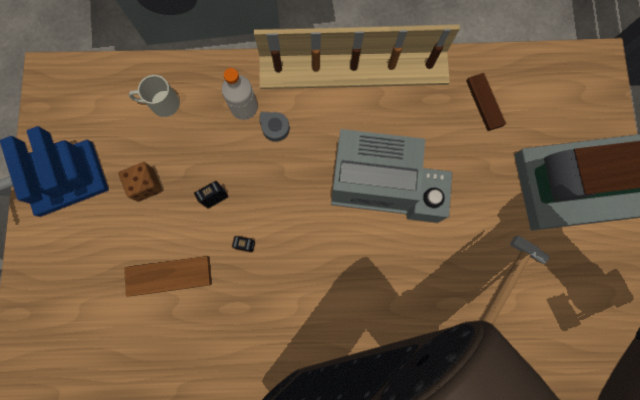

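The scene view shows the charger (about col 320, row 155), the taller pack at (263,304) and the shorter one at (326,294). In the top view the charger is at (380,175), the button at (434,197), the tall pack at (211,194) and the short one at (243,244).

```bash
python3 - <<'E'
import cv2, numpy as np
t=cv2.imread("pics/top0.png"); s=cv2.imread("pics/scene0.png")
R=lambda im,x,y,w,h,W,H: cv2.resize(im[y:y+h,x:x+w],(W,H),interpolation=cv2.INTER_CUBIC)
a=np.hstack([R(t,185,170,50,50,300,300),R(t,325,125,135,100,405,300)])
b=np.hstack([R(s,240,275,50,50,300,300),R(s,255,105,135,100,405,300)])
cv2.imwrite("pics/m1.png",np.vstack([a,b]))
E
```

```text
(no output)
```

View pics/m1.png

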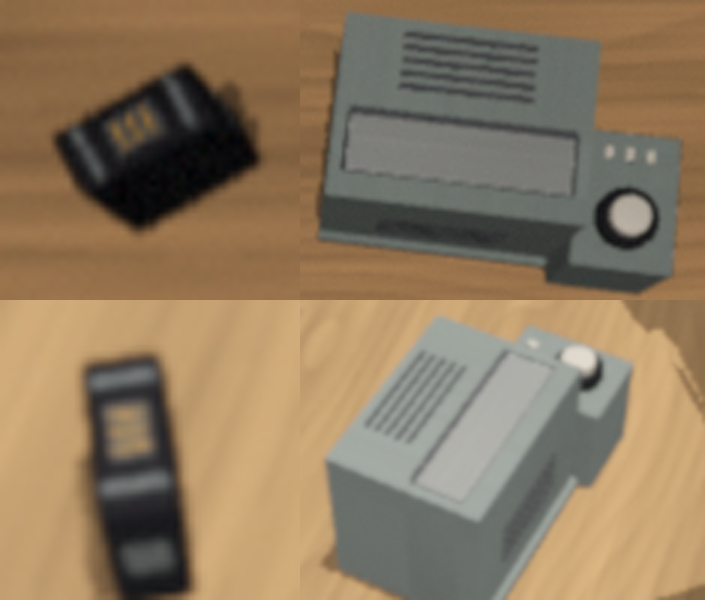

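Crop mosaic: the tall pack's top face and the charger's flap and button are clear in both views, so I cast rays at their corners at the known heights.

```bash
cat > h.py <<'E'
from plant import *
import numpy as np, cv2
def ray(s,px):
    K=np.array([[s["fx"],0,s["cx"]],[0,s["fy"],s["cy"]],[0,0,1]])
    n=cv2.undistortPoints(np.array(px,float).reshape(-1,1,2),K,np.array([s["k1"],0,0,0.]))[:,0]
    R=np.array(s["R"]); d=np.c_[n,np.ones(len(n))]@R
    return -R.T@np.array(s["t"]), d
def cast(s,px,z):
    C,d=ray(s,px); return C+d*((z-C[2])/d[:,2])[:,None]
def tri(s1,p1,s2,p2):
    out=[]
    for a,b in zip(p1,p2):
        C1,d1=ray(s1,[a]);C2,d2=ray(s2,[b])
        k=np.linalg.lstsq(np.c_[d1[0],-d2[0]],C2-C1,rcond=None)[0]
        P,Q=C1+k[0]*d1[0],C2+k[1]*d2[0]; out.append(np.r_[(P+Q)/2,np.linalg.norm(P-Q)])
    return np.array(out)
E
python3 - <<'E'
from h import *
np.set_printoptions(precision=4,suppress=True)
T=snapshot("top");S=snapshot("scene")
def rect(p):
    c=p.mean(0)[:2];
    e=[np.linalg.norm(p[(i+1)%4]-p[i]) for i in range(4)]
    l=(p[1]-p[0]+p[2]-p[3]); w=(p[3]-p[0]+p[2]-p[1]);
    return c,np.array(e),np.degrees([np.arctan2(l[1],l[0]),np.arctan2(w[1],w[0])])
t=lambda p,s,o:np.array(p,float)/s+np.array(o)-0.4
print("pack top",*rect(cast(T,t([(55,137),(187,64),(224,108),(98,190)],6,(185,170)),.09)))
print("pack scn",*rect(cast(S,t([(87,68),(157,60),(168,185),(100,192)],6,(240,275)),.09)))
print("flap top",*rect(cast(T,t([(50,107),(278,133),(274,195),(44,170)],3,(325,125)),.153)))
sc=[(212,50),(253,67),(162,200),(114,180)]
print("flap scn",*rect(cast(S,t(sc,3,(255,105)),.153)))
print("chg far edge top",cast(T,t([(47,12),(298,40)],3,(325,125)),.153))
b=t([(331,214)],3,(325,125));c=t([(280,60)],3,(255,105)); print(tri(T,b,S,c))
# masks
for n,s,(x0,y0,x1,y1) in(("T",T,(185,170,235,215)),("S",S,(245,275,285,330))):
    g=s["color"].max(2); m=np.zeros(g.shape,np.uint8); m[y0:y1,x0:x1]=(g[y0:y1,x0:x1]<75)*255
    cs=max(cv2.findContours(m,0,2)[0],key=cv2.contourArea); print(n,cv2.minAreaRect(cs))
E
```

```text
pack top [0.5625 0.2809] [0.0582 0.0234 0.0579 0.0276] [ -59.0173 -140.9372]
pack scn [0.5624 0.2819] [0.0251 0.048  0.0237 0.0477] [-153.6833  118.2278]
flap top [ 0.5747 -0.1113] [0.1697 0.0472 0.1696 0.0484] [-97.9761 172.7627]
flap scn [ 0.5733 -0.1107] [0.0405 0.1674 0.0439 0.169 ] [170.0322  81.3075]
chg far edge top [[ 0.6848 -0.0306  0.153 ]
 [ 0.6578 -0.2179  0.153 ]]
[[ 0.5308 -0.2428  0.116   0.0015]]
T ((210.85385131835938, 194.36923217773438), (21.085901260375977, 29.148162841796875), 60.2551155090332)
S ((262.3800048828125, 306.65997314453125), (35.35533905029297, 13.293608665466309), 81.8698959350586)
```

```bash
cat > go.py <<'E'
# python3 go.py x y z yaw : shift (in full-scale units, tool axes now) and turn to target
import sys
from h import *
from scipy.spatial.transform import Rotation as Ro
np.set_printoptions(precision=2,suppress=True)
def need(x,y,z,yaw):
    o=get_obs(); R=Ro.from_euler("xyz",o["orientation"],degrees=True)
    Rt=Ro.from_euler("xyz",[180,0,yaw],degrees=True)
    print("t",round(o["clock"],2),"pos",np.round(o["tool_pos"],4),"rpy",o["orientation"],"F",o["force"],"open",round(o["opening"],4))
    print("shift/25mm",R.inv().apply(np.array([x,y,z])-o["tool_pos"])/.025,"turn/6deg",np.degrees((R.inv()*Rt).as_rotvec())/6)
if __name__=="__main__": need(*map(float,sys.argv[1:]))
E
M='python3 -m handwheel'
for i in 1 2 3; do :; done
python3 -m handwheel '[[1,-0.4,0.5,0,0,0,0],[1,-0.86,1,0,0,0,0],[1,-0.86,1,0,0,0,0],[1,-0.86,1,0,0,0,0],[1,-0.86,1,0,0,0,0]]'
python3 go.py 0.5625 0.281 0.404 -149.5
python3 - <<'E'
from h import *
np.set_printoptions(precision=4,suppress=True)
T=snapshot("top");S=snapshot("scene")
t=lambda p,s,o:np.array(p,float)/s+np.array(o)-0.4
print("pack",cast(T,t([(136,127)],6,(185,170)),.09),cast(S,t([(130,132)],6,(240,275)),.09))
print("bottle cap",tri(T,[(231,75)],S,[(167,214)]),"small",cast(T,[(243,242)],.056))
E
```

```text
clock: 0.82
tool_pos: [0.2993, -0.4841, 0.4047]
orientation: [-180.0, 0.0, -158.1]
force: [0.0, 0.1, 0.4]
opening: 0.0877
gripper_force: 0.0
t 0.82 pos [ 0.3  -0.48  0.4 ] rpy [-180.      0.01 -158.06] F [0.03 0.11 0.43] open 0.0877
shift/25mm [-21.2   24.46   0.03] turn/6deg [-0.    0.   -1.43]
pack [[0.5616 0.2829 0.09  ]] [[0.5607 0.284  0.09  ]]
bottle cap [[0.8044 0.2124 0.1828 0.0035]] small [[0.4427 0.2035 0.056 ]]
```

```bash
python3 -m handwheel '[[1,-0.87,1,0,0,0,0],[1,-0.87,1,0,0,0,0],[1,-0.87,1,0,0,0,0],[1,-0.87,1,0,0,0,0],[1,-0.87,1,0,0,0,0]]' >/dev/null
python3 -m handwheel '[[1,-0.87,1,0,0,0,0],[1,-0.87,1,0,0,0,0],[1,-0.87,1,0,0,0,0],[1,-0.87,1,0,0,0,0],[1,-0.87,1,0,0,0,0]]' >/dev/null
python3 -m handwheel '[[1,-0.87,1,0,0,0,0],[1,-0.87,1,0,0,0,0],[1,-0.87,1,0,0,0,0],[1,-0.87,1,0,0,0,0],[1,-0.87,1,0,0,0,0]]' >/dev/null
python3 -m handwheel '[[1,-0.87,1,0,0,0,0],[1,-0.87,1,0,0,0,0],[1,-0.87,1,0,0,0,0],[1,-0.87,1,0,0,0,0],[1,-0.87,1,0,0,0,0]]'
python3 go.py 0.5618 0.282 0.29 -149.5
```

```text
clock: 3.42
tool_pos: [0.5158, 0.1414, 0.4047]
orientation: [180.0, 0.0, -158.1]
force: [0.6, -0.3, 0.2]
opening: 0.0875
gripper_force: 0.0
t 3.42 pos [0.52 0.14 0.4 ] rpy [ 179.99    0.02 -158.05] F [ 0.55 -0.28  0.15] open 0.0875
shift/25mm [-3.81  4.53  4.59] turn/6deg [ 0.    0.   -1.43]
```

```bash
python3 -m handwheel '[[1,-0.8,0.95,0.5,0,0,0],[1,-0.8,0.95,1,0,0,0],[1,-0.8,0.95,1,0,0,0],[1,-0.8,0.9,1,0,0,0],[1,-0.3,0.4,0,0,0,0]]' >/dev/null
python3 -m handwheel '[[1,0,0,0,0,0,-0.7],[1,0,0,0,0,0,-0.7],[1,0,0,0,0,0,0]]'
python3 go.py 0.5618 0.282 0.29 -149.5
python3 - <<'E'
from h import *
T=snapshot("top");S=snapshot("scene")
R=lambda s,x,y: cv2.resize(cv2.cvtColor(s["color"],4)[y:y+120,x:x+120],(400,400),interpolation=cv2.INTER_CUBIC)
cv2.imwrite("pics/m2.png",np.hstack([R(T,150,130),R(S,200,220)]))
E
```

```text
clock: 4.42
tool_pos: [0.5582, 0.2691, 0.3183]
orientation: [180.0, 0.1, -149.7]
force: [0.6, -0.2, 0.5]
opening: 0.0874
gripper_force: 0.0
t 4.42 pos [0.56 0.27 0.32] rpy [ 179.99    0.07 -149.7 ] F [ 0.61 -0.23  0.47] open 0.0874
shift/25mm [-0.38  0.37  1.13] turn/6deg [ 0.    0.01 -0.03]
```

View pics/m2.png

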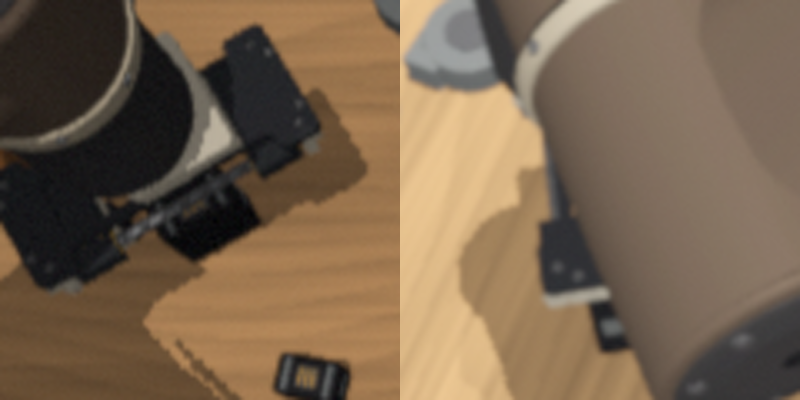

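The gripper straddles the pack (pack's lower part visible at about (210,225) in the left crop), clear of the short pack.

```bash
python3 -m handwheel '[[1,-0.38,0.37,0.5,0,0,0],[1,0,0,0.5,0,0,0],[1,0,0,0,0,0,0]]'
python3 go.py 0.5618 0.282 0.235 -149.5
```

```text
clock: 4.9
tool_pos: [0.5613, 0.2819, 0.2901]
orientation: [-180.0, -0.2, -149.7]
force: [-0.7, 1.1, -0.2]
opening: 0.0876
gripper_force: 0.0
t 4.9 pos [0.56 0.28 0.29] rpy [-179.97   -0.2  -149.68] F [-0.74  1.12 -0.25] open 0.0876
shift/25mm [-0.03 -0.    2.2 ] turn/6deg [-0.   -0.03 -0.03]
```

```bash
python3 -m handwheel '[[1,0,0,0.7,0,0,0],[1,0,0,0.7,0,0,0],[1,0,0,0.5,0,0,0],[1,0,0,0.3,0,0,0],[1,0,0,0,0,0,0]]'
python3 -m handwheel '[[-1,0,0,0,0,0,0],[-1,0,0,0,0,0,0],[-1,0,0,0,0,0,0],[-1,0,0,0,0,0,0],[-1,0,0,0,0,0,0]]'
python3 go.py 0.5618 0.282 0.235 -149.5
```

```text
clock: 5.52
tool_pos: [0.5618, 0.282, 0.2365]
orientation: [-180.0, -0.1, -149.7]
force: [0.2, 0.6, -0.2]
opening: 0.0875
gripper_force: 0.0
clock: 6.15
tool_pos: [0.5619, 0.2822, 0.2376]
orientation: [180.0, 0.0, -149.7]
force: [-1.6, 1.2, 3.4]
opening: 0.0618
gripper_force: 29.9
t 6.15 pos [0.56 0.28 0.24] rpy [ 179.99    0.04 -149.66] F [-1.55  1.25  3.41] open 0.0618
shift/25mm [ 0.01 -0.01  0.1 ] turn/6deg [ 0.    0.01 -0.03]
```

Gripped at 61.8 mm, which matches the pack's width. Lifting, then turning and moving to above the charger.

```bash
python3 -m handwheel '[[-1,0,0,-0.5,0,0,0],[-1,0,0,-1,0,0,0],[-1,0,0,-1,0,0,0],[-1,0,0,-1,0,0,0],[-1,0,0,-1,0,0,0]]'
python3 -m handwheel '[[-1,0,0,-1,0,0,0.5],[-1,0,0,-1,0,0,0.8],[-1,0,0,-0.7,0,0,0.8],[-1,0,0,-0.3,0,0,0.8],[-1,0,0,0,0,0,0.8]]'
python3 -m handwheel '[[-1,0,0,0,0,0,0.8],[-1,0,0,0,0,0,0.8],[-1,0,0,0,0,0,0.8],[-1,0,0,0,0,0,0.4],[-1,0,0,0,0,0,0]]'
python3 go.py 0.570 -0.110 0.43 171.9
```

```text
clock: 6.78
tool_pos: [0.5615, 0.2817, 0.3506]
orientation: [180.0, -0.1, -149.7]
force: [-0.1, 0.6, -2.1]
opening: 0.0623
gripper_force: 29.9
clock: 7.4
tool_pos: [0.5616, 0.2818, 0.4257]
orientation: [180.0, 0.0, -172.0]
force: [-0.2, 0.1, -3.7]
opening: 0.0618
gripper_force: 29.9
clock: 8.02
tool_pos: [0.5616, 0.2818, 0.4246]
orientation: [-180.0, -0.0, 171.3]
force: [0.3, 0.2, -3.0]
opening: 0.0619
gripper_force: 29.9
t 8.03 pos [0.56 0.28 0.42] rpy [-179.98   -0.04  171.34] F [ 0.32  0.16 -2.96] open 0.0619
shift/25mm [ -2.69 -15.44  -0.21] turn/6deg [-0.   -0.01 -0.09]
```

```bash
python3 -m handwheel '[[-1,-0.1,-0.6,-0.2,0,0,-0.09],[-1,-0.17,-1,0,0,0,0],[-1,-0.17,-1,0,0,0,0],[-1,-0.17,-1,0,0,0,0],[-1,-0.17,-1,0,0,0,0]]' >/dev/null
python3 -m handwheel '[[-1,-0.17,-1,0,0,0,0],[-1,-0.17,-1,0,0,0,0],[-1,-0.17,-1,0,0,0,0],[-1,-0.17,-1,0,0,0,0],[-1,-0.17,-1,0,0,0,0]]' >/dev/null
python3 -m handwheel '[[-1,-0.17,-1,0,0,0,0],[-1,-0.17,-1,0,0,0,0],[-1,-0.17,-1,0,0,0,0],[-1,-0.17,-1,0,0,0,0],[-1,-0.17,-1,0,0,0,0]]' >/dev/null
python3 -m handwheel '[[-1,-0.1,-0.6,0,0,0,0],[-1,0,0,0,0,0,0],[-1,0,0,0,0,0,0]]'
python3 go.py 0.570 -0.110 0.43 171.9
python3 - <<'E'
from h import *
T=snapshot("top");S=snapshot("scene")
R=lambda s,x,y: cv2.resize(cv2.cvtColor(s["color"],4)[y:y+150,x:x+150],(400,400),interpolation=cv2.INTER_CUBIC)
cv2.imwrite("pics/m3.png",np.hstack([R(T,310,110),R(S,230,60)]))
E
```

```text
clock: 10.28
tool_pos: [0.5717, -0.1032, 0.4296]
orientation: [180.0, -0.0, 171.9]
force: [0.1, -0.3, -3.8]
opening: 0.0621
gripper_force: 29.9
t 10.28 pos [ 0.57 -0.1   0.43] rpy [179.99  -0.   171.86] F [ 0.12 -0.28 -3.83] open 0.0621
shift/25mm [ 0.03 -0.28 -0.02] turn/6deg [ 0.   -0.   -0.01]
```

View pics/m3.png

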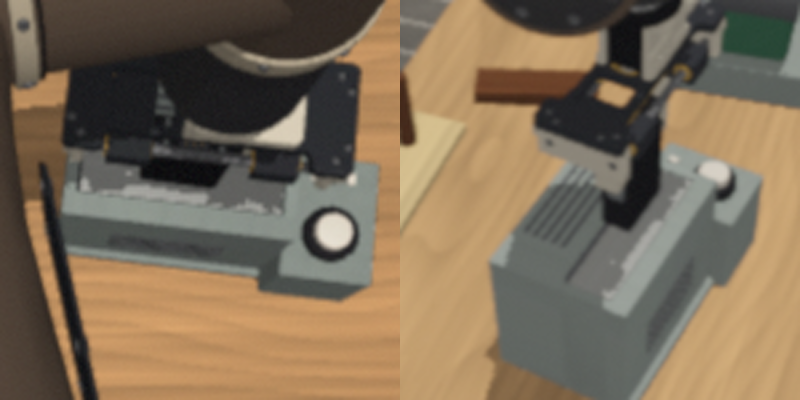

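The pack hangs over the flap, square to it. In the right crop its lower edge on the near side runs from about (603,218) to (628,230). I check its offset in the fingers from those two points.

```bash
python3 - <<'E'
from h import *
np.set_printoptions(precision=4,suppress=True)
S=snapshot("scene");T=snapshot("top");o=get_obs()
p=cast(S,np.array([(203,218),(228,230)])/2.667+[230,60]-.3,o["tool_pos"][2]-.2376+.003)
q=cast(T,np.array([(143,178),(219,187)])/2.667+[310,110]-.3,o["tool_pos"][2]-.2376+.003)
a=np.radians(-8.1);X=np.array([np.cos(a),np.sin(a)]);Y=np.array([-X[1],X[0]])
for r in(p,q):
    d=r[:,:2]-o["tool_pos"][:2]; print("pack rel TCP, charger axes",np.c_[d@X,d@Y])
E
```

```text
pack rel TCP, charger axes [[ 0.014   0.029 ]
 [-0.0125  0.0316]]
pack rel TCP, charger axes [[-0.014   0.0276]
 [-0.0143 -0.0329]]
```

```bash
python3 -m handwheel '[[-1,0.03,-0.28,0.3,0,0,0],[-1,0,0,0.5,0,0,0],[-1,0,0,0.5,0,0,0],[-1,0,0,0.5,0,0,0],[-1,0,0,0,0,0,0]]'
python3 go.py 0.570 -0.110 0.32 171.9
python3 -m handwheel '[[-1,0,0,0.5,0,0,0],[-1,0,0,0.5,0,0,0],[-1,0,0,0.5,0,0,0],[-1,0,0,0.4,0,0,0],[-1,0,0,0,0,0,0]]'
python3 go.py 0.570 -0.110 0.32 171.9
```

```text
clock: 11.1
tool_pos: [0.5699, -0.11, 0.3836]
orientation: [-180.0, -0.1, 171.9]
force: [-2.5, 1.9, -0.5]
opening: 0.0621
gripper_force: 29.9
t 11.1 pos [ 0.57 -0.11  0.38] rpy [-179.98   -0.11  171.87] F [-2.51  1.87 -0.51] open 0.0621
shift/25mm [-0.01  0.    2.54] turn/6deg [-0.   -0.02 -0.  ]
clock: 11.72
tool_pos: [0.5694, -0.11, 0.3354]
orientation: [-180.0, -0.2, 171.9]
force: [-2.6, -0.2, -4.4]
opening: 0.0615
gripper_force: 29.9
t 11.72 pos [ 0.57 -0.11  0.34] rpy [-179.97   -0.21  171.85] F [-2.57 -0.21 -4.4 ] open 0.0615
shift/25mm [-0.03  0.    0.61] turn/6deg [-0.   -0.03 -0.01]
```

```bash
python3 -m handwheel '[[-1,-0.03,0,0.4,0,0,0],[-1,0,0,0.4,0,0,0],[-1,0,0,0.3,0,0,0],[-1,0,0,0.2,0,0,0],[-1,0,0,0,0,0,0]]'
python3 go.py 0.570 -0.110 0.276 171.9
```

```text
clock: 12.35
tool_pos: [0.5705, -0.1101, 0.304]
orientation: [-180.0, -0.1, 171.9]
force: [-2.5, -0.2, -5.8]
opening: 0.062
gripper_force: 29.9
t 12.35 pos [ 0.57 -0.11  0.3 ] rpy [-179.99   -0.08  171.86] F [-2.53 -0.19 -5.8 ] open 0.062
shift/25mm [0.02 0.   1.12] turn/6deg [-0.   -0.01 -0.01]
```

```bash
python3 -m handwheel '[[-1,0,0,0.4,0,0,0],[-1,0,0,0.4,0,0,0],[-1,0,0,0.3,0,0,0],[-1,0,0,0,0,0,0],[-1,0,0,0,0,0,0]]'
python3 go.py 0.570 -0.110 0.276 171.9
```

```text
clock: 12.98
tool_pos: [0.5706, -0.1102, 0.2768]
orientation: [-180.0, -0.1, 171.9]
force: [-3.0, 0.1, -4.6]
opening: 0.0619
gripper_force: 29.9
t 12.97 pos [ 0.57 -0.11  0.28] rpy [-179.99   -0.07  171.86] F [-3.01  0.13 -4.62] open 0.0619
shift/25mm [0.02 0.   0.03] turn/6deg [-0.   -0.01 -0.01]
```

```bash
python3 -m handwheel '[[0.9,0,0,0,0,0,0],[0.9,0,0,0,0,0,0],[0.9,0,0,0,0,0,0],[0.9,0,0,0,0,0,0],[0.9,0,0,0,0,0,0]]'
python3 -m handwheel '[[0.9,0,0,-0.3,0,0,0],[0.9,0,0,-0.5,0,0,0],[0.9,0,0,-0.5,0,0,0],[0.9,0,0,-0.4,0,0,0],[0.9,0,0,0,0,0,0]]'
python3 go.py 0.570 -0.110 0.32 171.9
```

```text
clock: 13.6
tool_pos: [0.571, -0.1102, 0.2775]
orientation: [-180.0, 0.0, 171.9]
force: [-2.1, 1.9, 1.4]
opening: 0.0832
gripper_force: 1.0
clock: 14.22
tool_pos: [0.5715, -0.1102, 0.3215]
orientation: [180.0, 0.2, 171.9]
force: [-0.7, -0.3, 2.6]
opening: 0.0833
gripper_force: 1.6
t 14.22 pos [ 0.57 -0.11  0.32] rpy [179.98   0.2  171.89] F [-0.71 -0.33  2.56] open 0.0833
shift/25mm [0.06 0.   0.06] turn/6deg [ 0.    0.03 -0.  ]
```

Tips are now about 10 mm inside the mouth. I'll close the fingers and press down gently to check that the pack is home: the tips should touch its top at a TCP height of about 0.280.

```bash
python3 -m handwheel '[[-1,0.06,0,0,0,0,0],[-1,0,0,0,0,0,0],[-1,0,0,0,0,0,0],[-1,0,0,0,0,0,0],[-1,0,0,0,0,0,0]]'
python3 -m handwheel '[[-1,0,0,0,0,0,0],[-1,0,0,0.4,0,0,0],[-1,0,0,0.4,0,0,0],[-1,0,0,0.3,0,0,0],[-1,0,0,0.2,0,0,0]]'
python3 go.py 0.570 -0.110 0.280 171.9
```

```text
clock: 14.85
tool_pos: [0.5693, -0.1099, 0.3194]
orientation: [-180.0, -0.0, 171.9]
force: [-1.3, 0.5, 2.7]
opening: 0.0389
gripper_force: 1.4
clock: 15.48
tool_pos: [0.5691, -0.1099, 0.2862]
orientation: [-180.0, -0.1, 171.9]
force: [-1.3, 1.1, 3.0]
opening: 0.0001
gripper_force: 1.1
t 15.47 pos [ 0.57 -0.11  0.29] rpy [-179.99   -0.07  171.87] F [-1.32  1.09  2.96] open 0.0001
shift/25mm [-0.04  0.    0.25] turn/6deg [-0.   -0.01 -0.01]
```

```bash
python3 -m handwheel '[[-1,0,0,0.1,0,0,0],[-1,0,0,0,0,0,0]]'
python3 -m handwheel '[[-1,0,0,0.1,0,0,0],[-1,0,0,0,0,0,0]]'
python3 -m handwheel '[[-1,0,0,0.08,0,0,0],[-1,0,0,0,0,0,0]]'
python3 go.py 0.570 -0.110 0.280 171.9
```

```text
clock: 15.72
tool_pos: [0.569, -0.1099, 0.2842]
orientation: [-180.0, -0.1, 171.9]
force: [-3.2, 0.5, -1.1]
opening: 0.0008
gripper_force: 1.1
clock: 15.98
tool_pos: [0.5693, -0.1099, 0.2821]
orientation: [180.0, -0.0, 171.9]
force: [-2.3, -0.0, 0.5]
opening: 0.0002
gripper_force: 1.0
clock: 16.23
tool_pos: [0.5694, -0.1099, 0.2804]
orientation: [180.0, 0.0, 171.9]
force: [-3.3, -0.0, 3.0]
opening: 0.0005
gripper_force: 2.6
t 16.23 pos [ 0.57 -0.11  0.28] rpy [180.     0.02 171.88] F [-3.3  -0.01  3.01] open 0.0005
shift/25mm [-0.02  0.    0.02] turn/6deg [ 0.  0. -0.]
```

```bash
python3 -m handwheel '[[-1,0,0,0.06,0,0,0],[-1,0,0,0,0,0,0]]'
python3 -m handwheel '[[-1,0,0,0.06,0,0,0],[-1,0,0,0,0,0,0]]'
```

```text
clock: 16.48
tool_pos: [0.5698, -0.11, 0.2804]
orientation: [-180.0, 0.1, 171.9]
force: [-5.1, 1.3, 14.3]
opening: 0.0003
gripper_force: 8.8
clock: 16.73
tool_pos: [0.5704, -0.11, 0.2804]
orientation: [-180.0, 0.3, 172.0]
force: [-6.7, 1.2, 22.2]
opening: 0.0002
gripper_force: 13.4
```

Firm contact at TCP z = 0.2804 (tips 0.1024, expected 0.102), so the pack is home. Coming out.

```bash
python3 -m handwheel '[[-1,0,0,-0.4,0,0,0],[-1,0,0,-0.7,0,0,0],[-1,0,0,-0.7,0,0,0],[-1,0,0,-0.7,0,0,0],[-1,0,0,-0.7,0,0,0]]'
python3 -m handwheel '[[-1,0,0,-0.4,0,0,0],[-1,0,0,0,0,0,0]]'
python3 -m handwheel '[[-1,0.1,-0.6,0,0,0,0],[-1,0.15,-1,0,0,0,0],[-1,0.15,-1,0,0,0,0],[-1,0.15,-1,0,0,0,0],[-1,0.15,-1,0,0,0,0]]'
python3 -m handwheel '[[-1,0.1,-0.8,0,0,0,0],[-1,0,0,0,0,0,0],[-1,0,0,0,0,0,0]]'
python3 go.py 0.531 -0.2425 0.31 171.9
python3 - <<'E'
from h import *
T=snapshot("top");S=snapshot("scene")
R=lambda s,x,y: cv2.resize(cv2.cvtColor(s["color"],4)[y:y+150,x:x+150],(400,400),interpolation=cv2.INTER_CUBIC)
cv2.imwrite("pics/m4.png",np.hstack([R(T,310,110),R(S,240,60)]))
E
```

```text
clock: 17.35
tool_pos: [0.5697, -0.1099, 0.3578]
orientation: [180.0, 0.1, 171.9]
force: [0.4, -0.1, -0.2]
opening: 0.0007
gripper_force: 0.0
clock: 17.6
tool_pos: [0.5696, -0.1099, 0.3677]
orientation: [180.0, 0.1, 171.9]
force: [0.9, -0.2, -0.1]
opening: 0.0003
gripper_force: 0.0
clock: 18.23
tool_pos: [0.535, -0.2227, 0.3662]
orientation: [-180.0, -0.1, 171.9]
force: [0.2, -0.0, 0.8]
opening: 0.0001
gripper_force: 0.0
clock: 18.6
tool_pos: [0.5304, -0.2408, 0.3669]
orientation: [180.0, -0.0, 171.8]
force: [-0.5, 0.2, 0.0]
opening: 0.0005
gripper_force: 0.0
t 18.6 pos [ 0.53 -0.24  0.37] rpy [180.    -0.02 171.85] F [-0.55  0.19  0.01] open 0.0005
shift/25mm [-0.03 -0.06  2.28] turn/6deg [ 0.   -0.   -0.01]
```

View pics/m4.png

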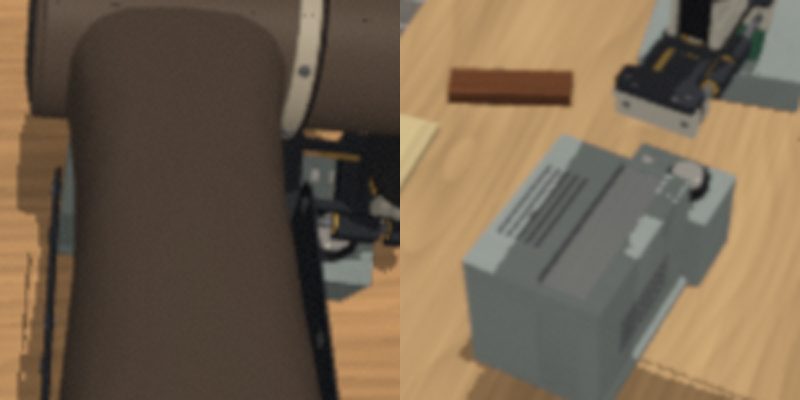

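The flap is shut (flat plate at about (605,225) in the right crop) and the gripper is over the button. Lowering, then pressing in small steps.

```bash
python3 -m handwheel '[[-1,-0.03,-0.06,0.5,0,0,0],[-1,0,0,0.7,0,0,0],[-1,0,0,0.7,0,0,0],[-1,0,0,0.5,0,0,0],[-1,0,0,0,0,0,0]]'
python3 -m handwheel '[[-1,0,0,0.15,0,0,0],[-1,0,0,0.15,0,0,0],[-1,0,0,0,0,0,0]]'
python3 -m handwheel '[[-1,0,0,0.1,0,0,0],[-1,0,0,0,0,0,0]]'
python3 -m handwheel '[[-1,0,0,0.1,0,0,0],[-1,0,0,0,0,0,0]]'
```

```text
clock: 19.32
tool_pos: [0.5308, -0.2421, 0.3058]
orientation: [180.0, -0.1, 171.9]
force: [-0.1, -0.2, 0.7]
opening: 0.0006
gripper_force: 0.0
clock: 19.7
tool_pos: [0.5312, -0.2423, 0.2999]
orientation: [180.0, 0.0, 171.9]
force: [0.1, 0.5, 1.0]
opening: 0.0001
gripper_force: 0.8
clock: 19.95
tool_pos: [0.5312, -0.2424, 0.2975]
orientation: [-180.0, 0.1, 171.9]
force: [0.5, 0.5, 2.7]
opening: 0.0003
gripper_force: 1.5
clock: 20.2
tool_pos: [0.5312, -0.2424, 0.2949]
orientation: [-180.0, 0.0, 171.9]
force: [1.0, 0.6, 5.0]
opening: 0.0001
gripper_force: 2.3
```

```bash
python3 -m handwheel '[[-1,0,0,0.08,0,0,0],[-1,0,0,0,0,0,0]]'
python3 -m handwheel '[[-1,0,0,0.08,0,0,0],[-1,0,0,0,0,0,0]]'
```

```text
clock: 20.45
tool_pos: [0.5312, -0.2423, 0.2942]
orientation: [-180.0, 0.1, 171.9]
force: [-2.8, 3.5, 14.9]
opening: 0.0003
gripper_force: 7.3
clock: 20.7
tool_pos: [0.5312, -0.2423, 0.294]
orientation: [-180.0, 0.1, 171.9]
force: [-7.3, 7.4, 28.0]
opening: 0.0004
gripper_force: 13.9
```

The button went 6 mm to a hard stop, reading about 5 N before the stop. Retracting and moving off for a last look.

```bash
python3 -m handwheel '[[-1,0,0,-0.5,0,0,0],[-1,0,0,-0.8,0,0,0],[-1,0,0,-1,0,0,0],[-1,0,0,-1,0,0,0],[-1,0,0,-0.5,0,0,0]]'
python3 -m handwheel '[[-1,0,-0.5,0,0,0,0],[-1,0,-1,0,0,0,0],[-1,0,-1,0,0,0,0],[-1,0,-1,0,0,0,0],[-1,0,-1,0,0,0,0]]'
python3 -m handwheel '[[-1,0,-1,0,0,0,0],[-1,0,-1,0,0,0,0],[-1,0,-0.5,0,0,0,0],[-1,0,0,0,0,0,0],[-1,0,0,0,0,0,0]]'
python3 - <<'E'
from h import *
T=snapshot("top");S=snapshot("scene")
R=lambda s,x,y,w: cv2.resize(cv2.cvtColor(s["color"],4)[y:y+w,x:x+w],(400,400),interpolation=cv2.INTER_CUBIC)
cv2.imwrite("pics/m5.png",np.hstack([R(T,220,80,240),R(S,220,80,240)]))
E
```

```text
clock: 21.32
tool_pos: [0.5309, -0.2424, 0.3864]
orientation: [180.0, 0.0, 171.9]
force: [-0.3, -0.6, -0.3]
opening: 0.0004
gripper_force: 0.0
clock: 21.95
tool_pos: [0.5144, -0.3551, 0.3837]
orientation: [180.0, -0.2, 171.8]
force: [0.6, -0.1, -0.2]
opening: 0.0006
gripper_force: 0.0
clock: 22.58
tool_pos: [0.5062, -0.4151, 0.3853]
orientation: [180.0, -0.0, 171.9]
force: [1.5, -0.5, 0.6]
opening: 0.0004
gripper_force: 0.0
```

View pics/m5.png

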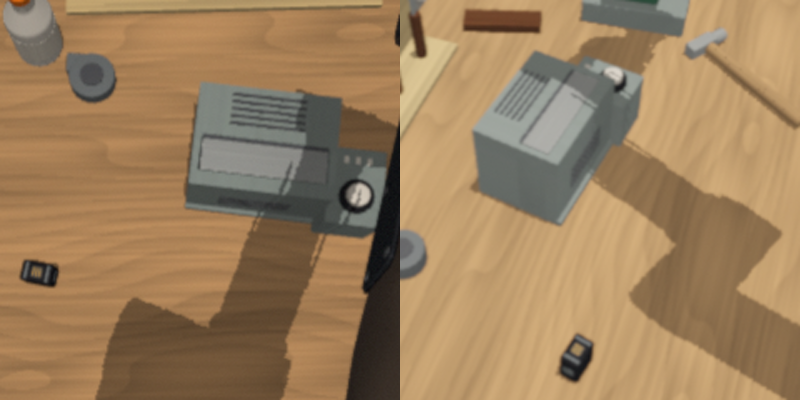

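The flap is shut flush at about (263,160) in the left crop, the button is up, and the short pack is untouched at (40,272). Handing in.

```bash
python3 -c "from plant import *; print(close_job())"
```

```text
the job is handed in; nothing more can be done
None
```

The job is handed in at about 23 s of the 64 s allowed: the taller pack is fully home with the flap shut over it, the start button was pressed its full 6 mm, and the shorter pack was left where it was.

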